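# Free the strap lug from its spring bar with the fork

## Robot

A 7-joint arm with a two-finger parallel gripper is mounted at the origin on the work surface. World frame = base frame: x ahead of the robot, y to its left, z up, the work surface at z = 0. Lengths are in mm, angles in rad, forces in N, time in s.
With the tool pointing down it reaches from about 350 to 900 mm from the base axis. Payload 7.2 kg.
Tool frame: the origin (TCP) lies on the centre line of the jaws, within the pads' length; the fingertips stand 8 mm ahead of it and the grasp point (between the pads) lies 11 mm behind it; y points along the fingers, x is the direction in which the jaws open and shut, and the axes are right-handed (so a half turn about y gives the same grasp; the last joint's range is limited). The gripper opens to 85 mm and grips with 20 to 120 N. Pads are 22 mm wide; open, the fingers measure 114 mm over their backs; the gripper's body (76 mm by 85 mm) begins 54 mm behind the grasp point. The pads swing forward as they close: fully open they stand 13 mm farther back than shut.
Start: joints at [1.275, 0.411, -0.013, 1.596, 0.006, 1.134, -0.082], TCP at [141.134, -608.859, 239.297] pointing down, gripper open.
Joint ranges: [-2.95, 2.95], [-0.29, 1.99], [-1.47, 1.44], [0.14, 2.54], [-1.03, 4.17], [0.13, 1.85], [-2.86, 2.86]. Speed limits (rad/s): [2.39, 2.39, 3.01, 3.01, 3.14, 3.14, 3.14].

## Interface

Orientations are given as a unit quaternion [w, x, y, z].
In Python, from station import robot gives the robot as it stands.
- The arm moves only by the tool apply_moves, never from a script. Its argument "targets" is a list of rows, each a list of 2 entries, a list of its own where there are three numbers: the shift along the tool's x, y, z in mm, then the turn, a rotation vector about the tool's x, y, z in degrees. In form: [[[x, y, z], [ax, ay, az]], ...]. A call has exactly 10 rows; each row shifts and turns the pose as measured when the row begins, along the tool's axes as they then stand; what a row does not reach is not made up. A row lasts 1/8 s, in which the tool goes at most 62.5 mm and 10.7 degrees, less where a joint would pass 70% of its speed; a pose out of reach is approached as far as the arm can. A call is refused whole if a number of a shift passes 62.5 or a number of a turn 10.7, either way. A call with a gripper value outside its range is refused whole. "claw" is the opening, from 0 (shut) to 1 (fully open), set as the call begins (left out, the last holds). The fingers move at their own pace and stop on an object; "newtons" is the grip in N (left out, the last holds). Time passes only in rows, so rows that do not move let the fingers close, or fill a call up. It gives the time, the measured TCP pose, the force and the opening at its end, in the units of the state.
- robot.sense(): the state, without advancing time (a new reading comes with each control period).
- robot.grab_frame(name): name is "side" or "top"; returns the picture (480x640x3 uint8, red, green, blue); there is no depth.
- robot.camera_info(name): a dict with "fx", "fy", "cx", "cy" (pixels), "extrinsics" (4x4, takes a point from camera to world coordinates). Camera axes: x right, y down, z forward; pixel columns grow to the right and rows downward; lengths in mm; the calibration is good to about 2 mm. A picture is of the moment at which its call begins. camera_info takes no time and is no camera call.
- robot.sign_off(): hands the job in, once; it reports no verdict.
The state is a dict: "clock": time; "q": joint angles; "qvel": joint speeds; "tau": joint torques, N m; "tool_pos": TCP position; "orientation": TCP orientation; "force": force on the tool from outside, world axes, zero at the start; "moment": the same for the moment, N m; "gripper_width": finger opening in mm.
Only numpy, scipy, OpenCV 4.12 (cv2) and the standard library are available. Lean on these libraries where they do the work, as an engineer would, in place of code of your own. Each camera call takes 0.05 s, during which the arm holds its last target. There are 200 camera calls.

## Task

Two small aluminium stands each hold a piece of brass strap hardware hanging on a sprung pin. Pick up the forked tool, straddle the stand that holds the long rectangular lug, push that stand's sprung crossbar back with both prongs until the lug drops off the pin into its tray, let the crossbar spring home, and lay the fork flat on the board again, clear of the stands. Do not touch the crossbar or the lug with the gripper itself, and leave the round ring hanging on the other stand.

Things in the scene. Friction and masses are not known exactly. Their poses are not given: they have to be found in the camera images.
- fork: Two-pronged tool, 160 g, flat on the board. Origin: underside, mid-width, at the grip point; +x to the prongs, z up. Black handle 24 mm wide (y), 22 tall, x -85 to 30 mm. Steel yoke 88 wide, 12 tall, x 30 to 45. Two prongs 9 wide, z 0 to 12, x 45 to tips at 145, centred at y -39.5 and 39.5 (70 clear between).
- bar: Sprung steel bar of the lug's stand. Origin: centre of its crossbar (110 mm in y, 10 in x, 16 in z), 125 mm above the board. An 8 mm pin runs from it 47 mm to -x, through the lug. +x is level, within 20 deg of straight away from the robot. Pushed to +x it draws the pin: lug free after 24 mm, stop at 36; 4 N at rest to 9 N at the stop; springs back. Behind, at x 47 to 83: spring barrel, 20 mm.
- lug: Long rectangular brass loop 44 mm wide, 84 tall, 10 thick, 90 g, origin at its centre, 93 mm above the board, hung on the pin between two upright cheeks (10 mm wide in y, 137 tall, outer faces 53 and 17 mm on the -x side of the bar's origin). Drops 45 mm to stand in the stand's tray (80 mm wide, rim 14 mm high).
- ring: Round brass ring, 48 mm outside diameter, 8 mm thick, hung on the pin of the other, identical stand, at least 180 mm to the side; origin at its centre, 114 mm above the board. It must stay hanging there.
Things that resemble listed ones, but are neither listed nor needed, are in the scene too. What is shaped like the fork but green is not meant. What is shaped like the part that bears bar but pink is not meant.

How it is judged (in metres and radians):
On the way:
1. the fork presses the crossbar of the lug's stand back by more than 15 mm (contact force between fork and bar above 1.5 N and distance of bar from where it was at the start of the episode above 0.015 m), for 0.05 s.
At the end, for the whole second after the job is handed in: Lug off its pin, at rest in the tray (centre under 65 mm high, within 70 mm of the crossbar's centre seen from above); crossbar home within 4 mm; fork flat on the board (within 12 mm, 0.15 rad), at rest, origin over 120 mm from the crossbar; ring within 20 mm of its start (height (world z) of lug below 0.065 m and horizontal distance between lug and bar below 0.07 m and linear speed of each of lug, fork below 0.03 m/s and distance of bar from where it was at the start of the episode below 0.004 m and height (world z) of fork below 0.012 m and angle between fork's own z axis and vertical below 0.15 rad and contact force between fork and lug below 0.2 N and horizontal distance between fork and bar above 0.12 m and distance of ring from where it was at the start of the episode below 0.02 m); the robot touches nothing.
It fails at once if the gripper or arm itself pushes the crossbar (contact force between any of the fingers, the arm and bar above 1 N).
It fails at once if the gripper or arm itself touches the lug (contact force between any of the fingers, the arm and lug above 1 N).
It fails at once if the ring is knocked or dropped from its pin (distance of ring from where it was at the start of the episode above 0.03 m).
It also fails if it takes over 53 s, if anything falls off the work surface, if the arm or the gripper's body presses on something with over 40 N, if the wrist force passes 120 N, or if a joint passes its speed limit or range.

## Working session

There is one attempt and no reset: what is moved stays moved. The work goes in short steps, Python scripts to look and compute and a tool call to move; the robot and the scene stay as the last step left them, time stands still between calls to the robot, and variables do not carry over. Pictures are saved under pics/ and viewed, about 8 in all and at most 12, crops included, and the job is handed in when it is done.

Besides the shell and the picture viewer there is one more tool, called after ">>>" as name([rows], argument=value, ...), one row to a line, values as JSON. apply_moves: Moves the arm, as the interface text tells. Its arguments: {"type":"object","properties":{"targets":{"type":"array","items":{"type":"array"}},"claw":{"type":"number"},"newtons":{"type":"number"}},"required":["targets"]}

```bash
mkdir -p pics; python3 - <<'E'
from station import robot
import cv2,numpy as np
for n in("side","top"):
    f=robot.grab_frame(n); cv2.imwrite(f"pics/{n}0.png",f[:,:,::-1])
    c=robot.camera_info(n); print(n,c["fx"],c["fy"],c["cx"],c["cy"]); print(np.round(c["extrinsics"],3))
s=robot.sense(); print(s["clock"],s["tool_pos"],s["orientation"],s["gripper_width"])
E
```

```text
side 602.0881375434458 602.0881375434458 322.6388071216572 236.80290981882322
[[-8.51000e-01 -3.07000e-01  4.27000e-01 -1.23502e+02]
 [-5.26000e-01  4.85000e-01 -6.99000e-01  8.66700e+02]
 [ 7.00000e-03 -8.19000e-01 -5.74000e-01  8.86113e+02]
 [ 0.00000e+00  0.00000e+00  0.00000e+00  1.00000e+00]]
top 609.5395252133792 609.5395252133792 309.76235921768813 243.63114059334166
[[ 6.000000e-03 -9.970000e-01  7.100000e-02  3.503210e+02]
 [-1.000000e+00 -6.000000e-03 -3.000000e-03 -6.647700e+01]
 [ 3.000000e-03 -7.100000e-02 -9.970000e-01  1.481409e+03]
 [ 0.000000e+00  0.000000e+00  0.000000e+00  1.000000e+00]]
0.1 [ 141.02990977 -608.44084105  238.54896607] [ 0.5538864  -0.55330837  0.44033002 -0.43951016] 85.46422924496696
```

View pics/top0.png

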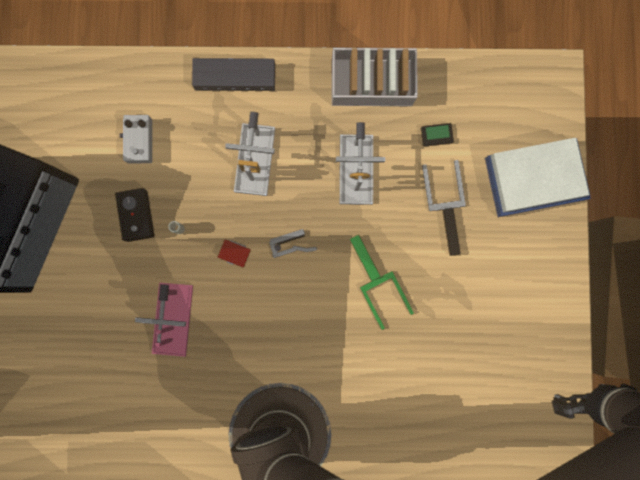

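View pics/side0.png

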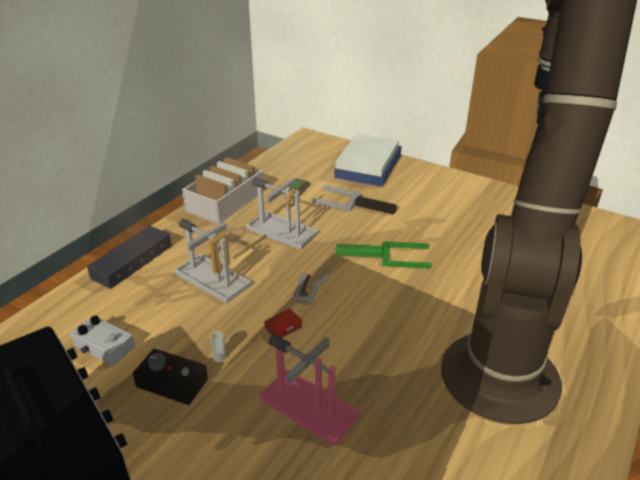

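Candidates: the stand at top (250,155) / side (213,258), the stand at top (358,170) / side (283,212), and the pink stand at top (170,320), which is excluded. The fork is either black-handled at top (448,205) or green at top (380,285), which is excluded. I'll enlarge the two stands in the side view to identify the lug.

```bash
cat > h.py <<'E'
import numpy as np,cv2
from station import robot
def cam(n):
    c=robot.camera_info(n);E=np.array(c["extrinsics"]);K=np.array([[c["fx"],0,c["cx"]],[0,c["fy"],c["cy"]],[0,0,1]]);return K,E
def ray(n,p,z):
    K,E=cam(n);d=E[:3,:3]@np.linalg.solve(K,[p[0],p[1],1]);o=E[:3,3];return o+d*(z-o[2])/d[2]
def proj(n,P):
    K,E=cam(n);q=K@(E[:3,:3].T@(np.asarray(P)-E[:3,3]));return q[:2]/q[2]
E
python3 - <<'E'
import cv2,numpy as np
s=cv2.imread("pics/side0.png");t=cv2.imread("pics/top0.png")
a=cv2.resize(s[165:310,160:360],(800,580),interpolation=3)
b=cv2.resize(t[100:270,215:475],(800,523),interpolation=3)
cv2.imwrite("pics/cs.png",a);cv2.imwrite("pics/ct.png",b)
E
```

```text
(no output)
```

View pics/cs.png

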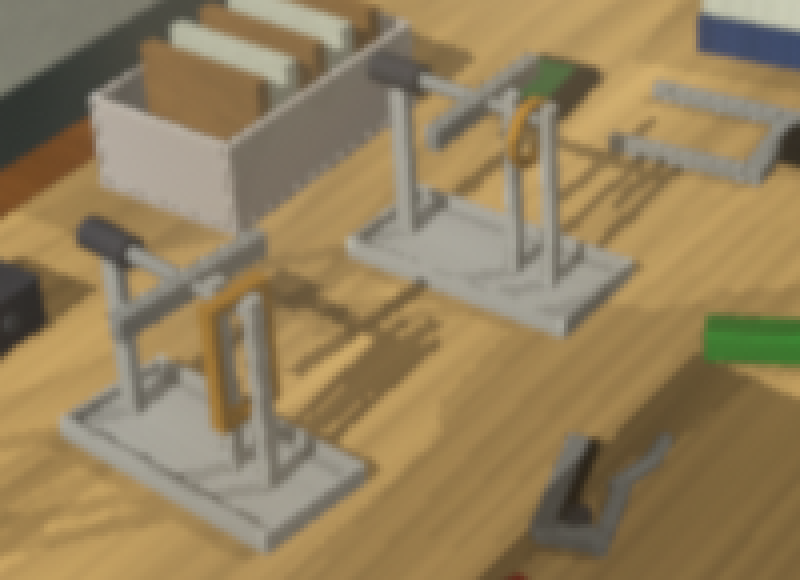

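View pics/ct.png

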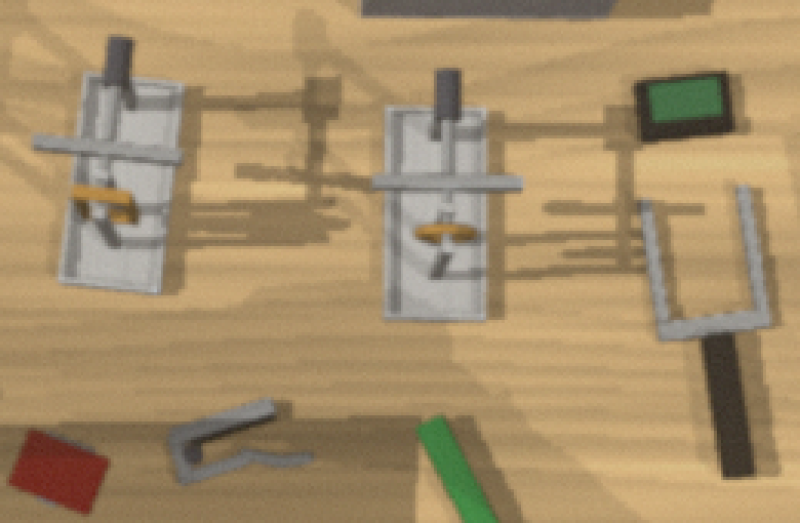

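The lug hangs on the stand at top (250,155) / side (213,258): its brass loop is tall and rectangular. The other stand, at top (358,170), carries the round ring. The black-handled fork at top (445,205) is the one meant. Next I'll measure them.

```bash
python3 - <<'E'
from h import *
from scipy.spatial.transform import Rotation as R
t=lambda u,v:(215+u*.325,100+v*.325); s=lambda u,v:(160+u/4,165+v/4)
r=lambda a:np.round(a,1)
im=cv2.imread("pics/top0.png")
L=ray("top",t(33,143),131);Rr=ray("top",t(182,157),131)
d=L-Rr;print("bar",r((L+Rr)/2),"len",np.linalg.norm(d),"x-axis yaw",np.degrees(np.arctan2(-d[0],d[1])))
L2=ray("side",s(121,328),125);R2=ray("side",s(264,242),128);d=L2-R2
print("bar side",r((L2+R2)/2),np.linalg.norm(d),np.degrees(np.arctan2(-d[0],d[1])))
m=(im.max(2)<75).astype(np.uint8);m[:, :425]=0;m[:,475:]=0;m[:200]=0;m[265:]=0
c=max(cv2.findContours(m,0,1)[0],key=cv2.contourArea)
box=cv2.boxPoints(cv2.minAreaRect(c));print("handle px",cv2.minAreaRect(c));print("handle corners z22",r([ray("top",p,20) for p in box]).tolist())
T=[ray("top",t(*p),12) for p in((646,201),(743,187))]
Y=[ray("top",t(*p),12) for p in((660,338),(774,326))]
print("tips",r(T),"sep",np.linalg.norm(T[0]-T[1]),"yoke rear corners",r(Y),np.linalg.norm(Y[0]-Y[1]))
he=ray("top",t(738,476),16);print("handle end",r(he))
ym=(Y[0]+Y[1])/2;tm=(T[0]+T[1])/2
for a,b,n in((he,ym,115),(he,tm,230)):
    v=(b-a)[:2];print("yaw",np.degrees(np.arctan2(v[1],v[0])),"len",np.linalg.norm(v),n)
st=robot.sense();print(R.from_quat(np.roll(st["orientation"],-1)).as_matrix().round(3))
E
```

```text
bar [659.2  65.7 131. ] len 109.25300726216877 x-axis yaw -5.059963134283393
bar side [655.3  73.3 126.5] 103.18889609821966 -8.444984995820393
handle px ((451.0918884277344, 231.2486572265625), (45.852996826171875, 9.669679641723633), 81.02737426757812)
handle corners z22 [[539.3, -390.8, 20.0], [543.1, -413.9, 20.0], [433.6, -430.0, 20.0], [429.9, -407.0, 20.0]]
tips [[ 648.2 -350.2   12. ]
 [ 659.9 -427.3   12. ]] sep 78.00490034503105 yoke rear corners [[ 538.9 -360.4   12. ]
 [ 549.  -450.5   12. ]] 90.69916392010853
handle end [ 430.  -419.8   16. ]
yaw 7.18429763146291 len 114.82580924879878 115
yaw 7.903848953389197 len 226.1989441262728 230
[[ 0.226 -0.     0.974]
 [-0.974  0.001  0.226]
 [-0.001 -1.    -0.   ]]
```

```bash
python3 - <<'E'
from h import *
s=cv2.imread("pics/side0.png");t=cv2.imread("pics/top0.png")
def mk(n,im,x0,y0,w,h,k,pts):
    a=cv2.resize(im[y0:y0+h,x0:x0+w],None,fx=k,fy=k,interpolation=3)
    for seg in pts:
        q=np.array([(proj(n,P)-[x0,y0]+.5)*k for P in seg]).round().astype(int)
        cv2.polylines(a,[q],True,(0,0,255),1)
    return a
def rect(o,yaw,x0,x1,y0,y1,z):
    c,s_=np.cos(np.radians(yaw)),np.sin(np.radians(yaw));return [(o[0]+c*x-s_*y,o[1]+s_*x+c*y,z) for x,y in((x0,y0),(x1,y0),(x1,y1),(x0,y1))]
b=(659,66);f=(513,-408)
P=[rect(b,-6,-5,5,-55,55,133),rect(f,8,-85,30,-12,12,22),rect(f,8,30,45,-44,44,12),rect(f,8,45,145,35,44,12),rect(f,8,45,145,-44,-35,12)]
im=[mk("side",s,165,205,100,75,4,P),mk("side",s,310,170,100,75,4,P),mk("top",t,220,100,66,50*2,6,P),mk("top",t,415,150,66,110,5.45,P)]
r1=np.hstack(im[:2]);r2=np.zeros((600,800,3),np.uint8);r2[:300]=r1[:300]
a=cv2.resize(im[2],(198*1,300));
r2[300:600,0:400]=cv2.resize(t[0:1,0:1],(400,300))
z=mk("top",t,216,125,67,50,6,P)[:300,:400];r2[300:300+z.shape[0],:z.shape[1]]=z
z=mk("top",t,400,155,100,107,2.8,P)[:300,:400];r2[300:300+z.shape[0],400:400+z.shape[1]]=z
cv2.imwrite("pics/ov.png",r2)
E
```

```text
(no output)
```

View pics/ov.png

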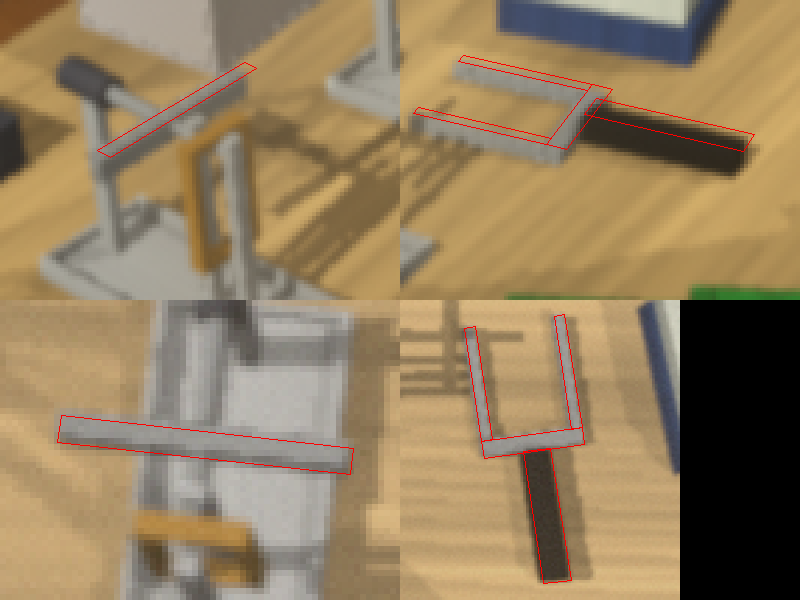

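>>> apply_moves([
  [[0,0,0],[0,5.1,0]],
  [[-16,10,44],[0,0,0]],
  [[-16,15,44],[0,0,0]],
  [[-16,15,44],[0,0,0]],
  [[-16,15,44],[0,0,0]],
  [[-16,15,44],[0,0,0]],
  [[-16,15,44],[0,0,0]],
  [[-16,15,44],[0,0,0]],
  [[-16,15,44],[0,0,0]],
  [[-16,15,44],[0,0,0]],
], claw=1)

```text
clock: 1.35
tool_pos: [518.8, -410.0, 101.0]
orientation: [-0.53, 0.531, -0.47, 0.466]
force: [-0.4, -1.8, 0.5]
gripper_width: 85.6
```

```bash
cat >> h.py <<'E'
from scipy.spatial.transform import Rotation as R
def to(x,y,z,yaw):  # fork-forward yaw (tool z dir), tool y down
    s=robot.sense();M=R.from_quat(np.roll(s["orientation"],-1))
    w=np.radians(yaw);zt=np.array([np.cos(w),np.sin(w),0]);yt=np.array([0,0,-1.]);G=R.from_matrix(np.c_[np.cross(yt,zt),yt,zt])
    d=np.array([x,y,z])-s["tool_pos"]
    print("t",s["clock"],"pos",s["tool_pos"].round(1) if hasattr(s["tool_pos"],"round") else s["tool_pos"],"grip",round(s["gripper_width"],1),"F",np.round(s["force"],1))
    print("shift now-axes",M.inv().apply(d).round(1),"goal-axes",G.inv().apply(d).round(1),"turn",np.degrees((M.inv()*G).as_rotvec()).round(2))
E
python3 -c "
from h import *
to(513,-408,11,8)"
```

```text
t 1.35 pos [ 518.8 -410.   101. ] grip 85.6 F [-0.4 -1.8  0.5]
shift now-axes [-2.4 90.  -5. ] goal-axes [-2.8 90.  -5.4] turn [ 0.29 -0.85 -0.19]
```

>>> apply_moves([
  [[-2.6,15,-5],[0.3,-0.8,-0.2]],
  [[0,20,0],[0,0,0]],
  [[0,20,0],[0,0,0]],
  [[0,15,0],[0,0,0]],
  [[0,10,0],[0,0,0]],
  [[0,6,0],[0,0,0]],
  [[0,2,0],[0,0,0]],
  [[0,0,0],[0,0,0]],
  [[0,0,0],[0,0,0]],
  [[0,0,0],[0,0,0]],
])

```text
clock: 2.6
tool_pos: [516.6, -405.1, 6.8]
orientation: [0.535, -0.534, 0.463, -0.463]
force: [0.3, 0.8, 0.1]
gripper_width: 85.6
```

```bash
python3 -c "
from h import *
to(513,-408,11,8)"
```

```text
t 2.6 pos [ 516.6 -405.1    6.8] grip 85.6 F [0.3 0.8 0.1]
shift now-axes [ 2.4 -4.2 -3.9] goal-axes [ 2.4 -4.2 -3.9] turn [-0.06  0.17 -0.12]
```

>>> apply_moves([
  [[2.4,-5,-3.9],[0,0,0]],
  [[0,0,0],[0,0,0]],
  [[0,0,0],[0,0,0]],
  [[0,0,0],[0,0,0]],
  [[0,0,0],[0,0,0]],
  [[0,0,0],[0,0,0]],
  [[0,0,0],[0,0,0]],
  [[0,0,0],[0,0,0]],
  [[0,0,0],[0,0,0]],
  [[0,0,0],[0,0,0]],
])

```text
clock: 3.85
tool_pos: [513.0, -408.3, 12.6]
orientation: [0.535, -0.534, 0.463, -0.463]
force: [0.0, 0.5, -0.4]
gripper_width: 85.6
```

>>> apply_moves([
  [[0,0,0],[0,0,0]],
  [[0,0,0],[0,0,0]],
  [[0,0,0],[0,0,0]],
  [[0,0,0],[0,0,0]],
  [[0,0,0],[0,0,0]],
  [[0,0,0],[0,0,0]],
  [[0,0,0],[0,0,0]],
  [[0,0,0],[0,0,0]],
  [[0,0,0],[0,0,0]],
  [[0,0,0],[0,0,0]],
], claw=0, newtons=90)

```text
clock: 5.1
tool_pos: [513.2, -408.4, 13.0]
orientation: [0.535, -0.534, 0.463, -0.463]
force: [-0.1, -0.5, 0.9]
gripper_width: 22.0
```

```bash
python3 -c "
from h import *
to(513,-408,11,8)
cv2.imwrite('pics/side1.png',robot.grab_frame('side')[150:250,290:450,::-1].repeat(4,0).repeat(4,1))"
```

```text
t 5.1 pos [ 513.2 -408.4   13. ] grip 22.0 F [-0.1 -0.5  0.9]
shift now-axes [-0.5  2.  -0.1] goal-axes [-0.5  2.  -0.1] turn [-0.1   0.18 -0.07]
```

View pics/side1.png

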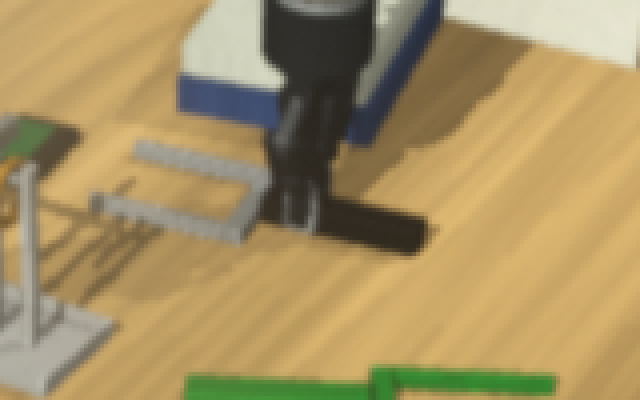

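The fork is gripped: the jaws sit around the black handle just behind the yoke, and TCP z 13 corresponds to flat on the board. I'll lift straight up next.

>>> apply_moves([
  [[0,-8,0],[0,0,0]],
  [[0,-20,0],[0,0,0]],
  [[0,-26,0],[0,0,0]],
  [[0,-26,0],[0,0,0]],
  [[0,-26,0],[0,0,0]],
  [[0,-26,0],[0,0,0]],
  [[0,-26,0],[0,0,0]],
  [[0,-26,0],[0,0,0]],
  [[0,-15,0],[0,0,0]],
  [[0,-5,0],[0,0,0]],
])

```text
clock: 6.4
tool_pos: [512.4, -408.4, 234.3]
orientation: [0.535, -0.533, 0.461, -0.465]
force: [1.1, 0.2, -1.3]
gripper_width: 22.0
```

```bash
python3 -c "
from h import *
to(441,89,215,-6)"
```

```text
t 6.4 pos [ 512.4 -408.4  234.3] grip 22.0 F [ 1.1  0.2 -1.3]
shift now-axes [-502.5   18.     0. ] goal-axes [-487.2   19.3 -123. ] turn [-0.35 14.18  0.1 ]
```

>>> apply_moves([
  [[0,0,0],[0,4,0]],
  [[0,0,-5],[-0.3,7,0]],
  [[-20,0,-10],[0,3.1,0]],
  [[-40,0,-11],[0,0,0]],
  [[-45,0,-11],[0,0,0]],
  [[-45,0,-11],[0,0,0]],
  [[-45,0,-11],[0,0,0]],
  [[-45,0,-11],[0,0,0]],
  [[-45,0,-11],[0,0,0]],
  [[-45,0,-11],[0,0,0]],
])

```text
clock: 7.65
tool_pos: [450.5, -63.6, 228.2]
orientation: [0.467, -0.472, 0.531, -0.526]
force: [0.6, 0.2, -1.7]
gripper_width: 21.8
```

```bash
python3 -c "
from h import *
to(441,89,215,-6)"
```

```text
t 7.65 pos [450.5 -63.6 228.2] grip 21.8 F [ 0.6  0.2 -1.7]
shift now-axes [-150.4   13.5  -27.2] goal-axes [-150.8   13.2  -25.4] turn [ 0.56 -0.75 -0.02]
```

>>> apply_moves([
  [[-40,0,-7],[0.4,-0.7,0]],
  [[-35,0,-6],[0,0,0]],
  [[-30,0,-5],[0,0,0]],
  [[-22,0,-4],[0,0,0]],
  [[-14,4,-2],[0,0,0]],
  [[-5,5,0],[0,0,0]],
  [[0,5,0],[0,0,0]],
  [[0,0,0],[0,0,0]],
  [[0,0,0],[0,0,0]],
  [[0,0,0],[0,0,0]],
])

```text
clock: 8.9
tool_pos: [437.6, 90.2, 210.8]
orientation: [0.472, -0.477, 0.527, -0.522]
force: [0.5, -0.2, -1.0]
gripper_width: 22.1
```

```bash
python3 -c "
from h import *
to(441,89,132,-6)"
```

```text
t 8.9 pos [437.6  90.2 210.8] grip 22.1 F [ 0.5 -0.2 -1. ]
shift now-axes [ 0.8 78.8  4.2] goal-axes [ 0.9 78.8  3.5] turn [0.52 0.23 0.07]
```

>>> apply_moves([
  [[0.8,10,0],[0.5,0.2,0]],
  [[0,15,0],[0,0,0]],
  [[0,16,0],[0,0,0]],
  [[0,15,0],[0,0,0]],
  [[0,10,0],[0,0,0]],
  [[0,6,0],[0,0,0]],
  [[0,3,0],[0,0,0]],
  [[0,0,0],[0,0,0]],
  [[0,0,0],[0,0,0]],
  [[0,0,0],[0,0,0]],
])

```text
clock: 10.15
tool_pos: [437.1, 88.8, 130.5]
orientation: [-0.473, 0.473, -0.525, 0.526]
force: [0.0, -0.6, -1.2]
gripper_width: 21.7
```

```bash
python3 - <<'E'
from h import *
to(441,89,132,-6)
s=robot.grab_frame('side')[:,:,::-1];t=robot.grab_frame('top')[:,:,::-1]
k=lambda a,w,h:cv2.resize(a,(w,h),interpolation=3)
cv2.imwrite('pics/pre.png',np.vstack([k(s[200:310,150:370],800,400)[:340],k(t[110:260,160:360],347,260) if 0 else k(t[120:215,190:483],800,259)]))
E
```

```text
t 10.15 pos [437.1  88.8 130.5] grip 21.7 F [ 0.  -0.6 -1.2]
shift now-axes [-0.6 -1.5  3.8] goal-axes [-0.6 -1.5  3.8] turn [-0.02 -0.02  0.07]
```

View pics/pre.png

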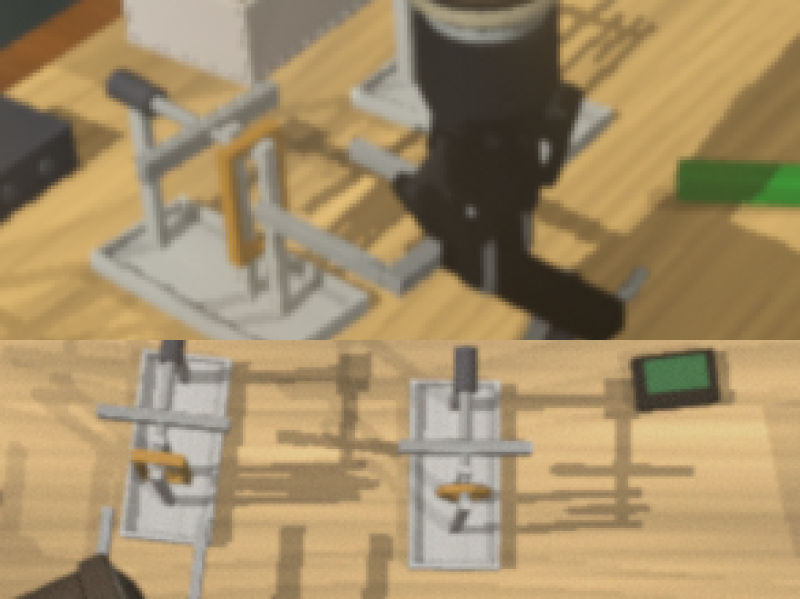

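The pre-position looks right: the fork is in front of the lug's stand, level with the crossbar, and the prongs straddle the cheeks (top-panel prongs about x=107 and 207, crossbar ends 98 and 228). I'll shift it 2 mm to the left and advance.

>>> apply_moves([
  [[-2,-1.5,4],[0,0,0]],
  [[0,0,8],[0,0,0]],
  [[0,0,10],[0,0,0]],
  [[0,0,10],[0,0,0]],
  [[0,0,10],[0,0,0]],
  [[0,0,8],[0,0,0]],
  [[0,0,5],[0,0,0]],
  [[0,0,3],[0,0,0]],
  [[0,0,0],[0,0,0]],
  [[0,0,0],[0,0,0]],
])

```text
clock: 11.5
tool_pos: [499.5, 84.3, 131.9]
orientation: [-0.473, 0.473, -0.525, 0.526]
force: [0.6, 0.5, -0.3]
gripper_width: 21.6
```

```bash
python3 - <<'E'
from h import *
f=np.array([.9945,-.1045]);o=np.array([660,66])+f*-120
to(o[0],o[1]+2,132,-6)
s=robot.grab_frame('side')[:,:,::-1];t=robot.grab_frame('top')[:,:,::-1]
k=lambda a,w,h:cv2.resize(a,(w,h),interpolation=3)
cv2.imwrite('pics/pre2.png',np.hstack([k(s[200:310,150:260],400,400),k(t[120:200,210:290],400,400)]))
E
```

```text
t 11.5 pos [499.5  84.3 131.9] grip 21.6 F [ 0.6  0.5 -0.3]
shift now-axes [-0.6 -0.1 41.3] goal-axes [-0.6 -0.1 41.3] turn [-0.02 -0.04  0.07]
```

View pics/pre2.png

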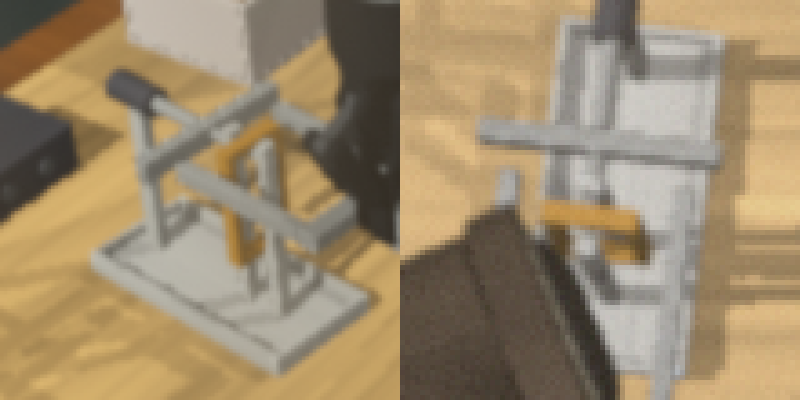

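The tips are about 12 mm short of the crossbar and centred on it, with the lug between the prongs. Now I'll push about 40 mm.

>>> apply_moves([
  [[0,0,4],[0,0,0]],
  [[0,0,6],[0,0,0]],
  [[0,0,6],[0,0,0]],
  [[0,0,6],[0,0,0]],
  [[0,0,6],[0,0,0]],
  [[0,0,5],[0,0,0]],
  [[0,0,4],[0,0,0]],
  [[0,0,3],[0,0,0]],
  [[0,0,0],[0,0,0]],
  [[0,0,0],[0,0,0]],
])

```text
clock: 12.85
tool_pos: [532.3, 80.9, 129.1]
orientation: [0.467, -0.479, 0.53, -0.521]
force: [-7.4, 0.2, 1.1]
gripper_width: 21.6
```

```bash
python3 - <<'E'
from h import *
f=np.array([.9945,-.1045]);o=np.array([660,66])+f*-120
to(o[0],o[1]+2,132,-6)
s=robot.grab_frame('side')[:,:,::-1];t=robot.grab_frame('top')[:,:,::-1]
k=lambda a,w,h:cv2.resize(a,(w,h),interpolation=3)
cv2.imwrite('pics/push.png',np.hstack([k(s[200:310,150:260],400,400),k(t[110:200,210:300],400,400)]))
E
```

```text
t 12.85 pos [532.3  80.9 129.1] grip 21.6 F [-7.4  0.2  1.1]
shift now-axes [-0.5 -3.1  8.3] goal-axes [-0.5 -2.9  8.4] turn [ 1.22 -0.03  0.29]
```

View pics/push.png

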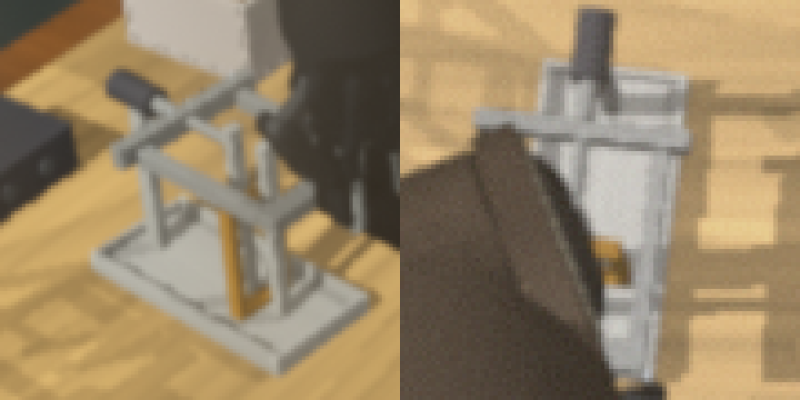

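The lug has dropped between the cheeks, but 7.4 N means only about 25 mm of travel. I'll press a few millimetres more to be sure it is fully free.

>>> apply_moves([
  [[0,-1,4],[0,0,0]],
  [[0,-1,4],[0,0,0]],
  [[0,0,3],[0,0,0]],
  [[0,0,3],[0,0,0]],
  [[0,0,2],[0,0,0]],
  [[0,0,2],[0,0,0]],
  [[0,0,1],[0,0,0]],
  [[0,0,1],[0,0,0]],
  [[0,0,0],[0,0,0]],
  [[0,0,0],[0,0,0]],
])

```text
clock: 14.2
tool_pos: [539.4, 80.3, 127.9]
orientation: [0.458, -0.488, 0.537, -0.514]
force: [-8.8, 1.1, 3.0]
gripper_width: 21.7
```

```bash
python3 - <<'E'
from h import *
f=np.array([.9945,-.1045]);o=np.array([660,66])+f*-120
to(o[0],o[1]+2,132,-6)
s=robot.grab_frame('side')[:,:,::-1]
a=cv2.imread('pics/push.png')
for n,im in(("now",s),("start",cv2.imread("pics/side0.png"))):
    h=cv2.cvtColor(np.ascontiguousarray(im[200:310,150:260]),cv2.COLOR_BGR2HSV);m=cv2.inRange(h,(10,150,60),(25,255,255))
    c=max(cv2.findContours(m,0,1)[0],key=cv2.contourArea);print(n,cv2.boundingRect(c),cv2.contourArea(c))
E
```

```text
t 14.2 pos [539.4  80.3 127.9] grip 21.7 F [-8.8  1.1  3. ]
shift now-axes [-0.3 -4.2  1. ] goal-axes [-0.4 -4.1  1.2] turn [ 3.03 -0.01  0.63]
now (0, 0, 33, 25) 288.5
start (0, 0, 33, 25) 291.5
```

>>> apply_moves([
  [[0,0,-4],[0,0,0]],
  [[0,0,-5],[0.5,0,0]],
  [[0,0,-6],[0.5,0,0]],
  [[0,0,-6],[0.5,0,0]],
  [[0,0,-6],[0.5,0,0]],
  [[0,0,-6],[0.5,0,0]],
  [[0,0,-6],[0.5,0,0]],
  [[0,0,-6],[0,0,0]],
  [[0,0,-6],[0,0,0]],
  [[0,0,-4],[0,0,0]],
])

```text
clock: 15.5
tool_pos: [481.1, 86.4, 129.0]
orientation: [-0.469, 0.477, -0.524, 0.528]
force: [-0.2, -0.4, -1.7]
gripper_width: 21.4
```

```bash
python3 - <<'E'
from h import *
f=np.array([.9945,-.1045]);o=np.array([660,66])+f*-225
to(o[0],o[1]+2,132,-6)
E
```

```text
t 15.5 pos [481.1  86.4 129. ] grip 21.4 F [-0.2 -0.4 -1.7]
shift now-axes [ -0.3  -2.9 -45.2] goal-axes [ -0.3  -3.  -45.2] turn [ 0.18 -0.03  0.67]
```

>>> apply_moves([
  [[0,0,-8],[0,0,0.6]],
  [[0,0,-10],[0,0,0]],
  [[0,0,-12],[0,0,0]],
  [[0,0,-12],[0,0,0]],
  [[0,-8,-8],[0,0,0]],
  [[0,-20,0],[0,0,0]],
  [[0,-25,0],[0,0,0]],
  [[0,-25,0],[0,0,0]],
  [[0,-15,0],[0,0,0]],
  [[0,-5,0],[0,0,0]],
])

```text
clock: 16.75
tool_pos: [425.7, 92.7, 232.5]
orientation: [0.473, -0.474, 0.526, -0.525]
force: [0.0, -0.7, -1.5]
gripper_width: 22.0
```

```bash
python3 - <<'E'
from h import *
to(513,-408,40,8)
s=robot.grab_frame('side')[:,:,::-1];t=robot.grab_frame('top')[:,:,::-1]
k=lambda a,w,h:cv2.resize(a,(w,h),interpolation=3)
cv2.imwrite('pics/after.png',np.hstack([k(s[170:310,150:330],514,400),k(t[110:200,220:284],284,400)]))
E
```

```text
t 16.75 pos [425.7  92.7 232.5] grip 22.0 F [ 0.  -0.7 -1.5]
shift now-axes [488.9 192.5 138.9] goal-axes [508.  192.5  16.7] turn [  0.13 -13.92   0.02]
```

View pics/after.png

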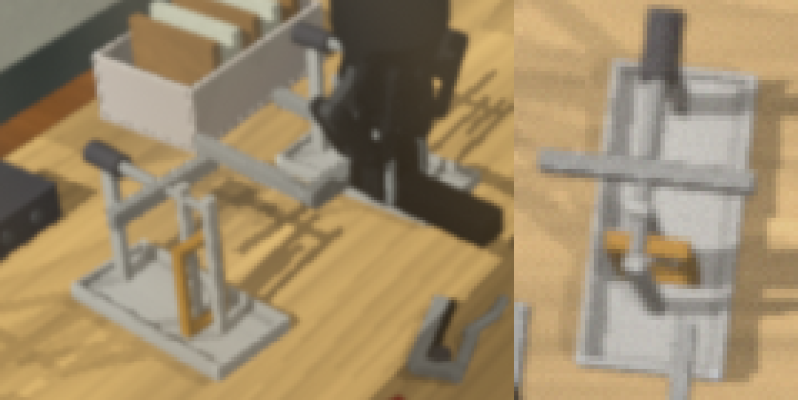

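The lug stands in the tray at side-panel (190,285) and the crossbar is home. I'll carry the fork back high to its old clear spot.

>>> apply_moves([
  [[10,0,5],[0,0,0]],
  [[30,0,10],[0,0,0]],
  [[45,0,12],[0,0,0]],
  [[45,0,12],[0,0,0]],
  [[45,0,13],[0,0,0]],
  [[45,0,13],[0,0,0]],
  [[45,0,13],[0,0,0]],
  [[45,0,13],[0,0,0]],
  [[45,0,13],[0,0,0]],
  [[40,0,12],[0,0,0]],
])

```text
clock: 18.1
tool_pos: [498.6, -328.6, 223.0]
orientation: [0.471, -0.479, 0.528, -0.52]
force: [0.2, 1.5, -2.0]
gripper_width: 22.0
```

```bash
python3 - <<'E'
from h import *
to(513,-408,40,8)
E
```

```text
t 18.1 pos [ 498.6 -328.6  223. ] grip 22.0 F [ 0.2  1.5 -2. ]
shift now-axes [ 77.4 182.8  24.9] goal-axes [ 80.7 183.    3.2] turn [  0.89 -13.65  -0.04]
```

>>> apply_moves([
  [[20,0,6],[0.5,-4,0]],
  [[20,0,3],[0.4,-5,0]],
  [[18,10,2],[0,-4.6,0]],
  [[12,20,0],[0,0,0]],
  [[4,25,0],[0,0,0]],
  [[0,25,0],[0,0,0]],
  [[0,25,0],[0,0,0]],
  [[0,25,0],[0,0,0]],
  [[0,12,0],[0,0,0]],
  [[0,5,0],[0,0,0]],
])

```text
clock: 19.35
tool_pos: [499.6, -412.2, 55.9]
orientation: [-0.528, 0.533, -0.473, 0.462]
force: [0.6, 0.2, -0.9]
gripper_width: 21.6
```

```bash
python3 - <<'E'
from h import *
to(513,-408,13,8)
E
```

```text
t 19.35 pos [ 499.6 -412.2   55.9] grip 21.6 F [ 0.6  0.2 -0.9]
shift now-axes [-2.1 42.7 14.5] goal-axes [-2.3 42.9 13.9] turn [ 0.91 -0.75 -0.46]
```

>>> apply_moves([
  [[0,6,6],[0.9,0,-0.4]],
  [[0,8,6],[0,0,0]],
  [[0,9,0],[0,0,0]],
  [[0,7,0],[0,0,0]],
  [[0,5,0],[0,0,0]],
  [[0,3,0],[0,0,0]],
  [[0,1,0],[0,0,0]],
  [[0,1,0],[0,0,0]],
  [[0,0,0],[0,0,0]],
  [[0,0,0],[0,0,0]],
])

```text
clock: 20.6
tool_pos: [513.6, -411.5, 15.3]
orientation: [0.531, -0.53, 0.466, -0.469]
force: [-0.2, -0.2, -1.6]
gripper_width: 21.7
```

```bash
python3 - <<'E'
from h import *
to(513,-408,13,8)
E
```

```text
t 20.6 pos [ 513.6 -411.5   15.3] grip 21.7 F [-0.2 -0.2 -1.6]
shift now-axes [-3.6  2.2 -0.1] goal-axes [-3.6  2.3 -0.1] turn [-0.2  -0.8   0.12]
```

>>> apply_moves([
  [[0,1,0],[0,0,0]],
  [[0,1,0],[0,0,0]],
  [[0,0.5,0],[0,0,0]],
  [[0,0,0],[0,0,0]],
  [[0,0,0],[0,0,0]],
  [[0,0,0],[0,0,0]],
  [[0,0,0],[0,0,0]],
  [[0,0,0],[0,0,0]],
  [[0,0,0],[0,0,0]],
  [[0,0,0],[0,0,0]],
])

```text
clock: 21.85
tool_pos: [513.7, -411.7, 13.1]
orientation: [0.531, -0.53, 0.466, -0.469]
force: [-1.3, -0.4, -0.5]
gripper_width: 21.9
```

>>> apply_moves([
  [[0,0,0],[0,0,0]],
  [[0,0,0],[0,0,0]],
  [[0,0,0],[0,0,0]],
  [[0,0,0],[0,0,0]],
  [[0,0,0],[0,0,0]],
  [[0,0,0],[0,0,0]],
  [[0,0,0],[0,0,0]],
  [[0,0,0],[0,0,0]],
  [[0,0,0],[0,0,0]],
  [[0,0,0],[0,0,0]],
], claw=1)

```text
clock: 23.1
tool_pos: [514.2, -411.9, 13.5]
orientation: [0.531, -0.53, 0.466, -0.47]
force: [-0.2, 0.5, 0.3]
gripper_width: 85.8
```

>>> apply_moves([
  [[0,-8,0],[0,0,0]],
  [[0,-20,0],[0,0,0]],
  [[0,-26,0],[0,0,0]],
  [[0,-30,0],[0,0,0]],
  [[0,-30,-10],[0,0,0]],
  [[0,-30,-20],[0,0,0]],
  [[0,-20,-30],[0,0,0]],
  [[0,-10,-20],[0,0,0]],
  [[0,0,0],[0,0,0]],
  [[0,0,0],[0,0,0]],
])

```text
clock: 24.35
tool_pos: [434.1, -421.9, 203.4]
orientation: [0.532, -0.53, 0.462, -0.473]
force: [0.4, 1.0, -0.1]
gripper_width: 85.2
```

```bash
python3 - <<'E'
from h import *
to(513,-408,13,8)
s=robot.grab_frame('side')[:,:,::-1];t=robot.grab_frame('top')[:,:,::-1]
k=lambda a,w,h:cv2.resize(a,(w,h),interpolation=3)
cv2.imwrite('pics/fin.png',np.vstack([k(s[160:310,150:430],746,400)[:,:746],k(t[110:260,210:490],746,400)])[:, :][::1][:800])
im=np.vstack([k(s[160:310,150:430],560,300),k(t[110:260,210:490],560,300)]);cv2.imwrite('pics/fin.png',im)
E
```

```text
t 24.35 pos [ 434.1 -421.9  203.4] grip 85.2 F [ 0.4  1.  -0.1]
shift now-axes [ -5.6 191.4  77.7] goal-axes [ -2.8 190.4  80.1] turn [-0.7  -0.72  0.57]
```

View pics/fin.png

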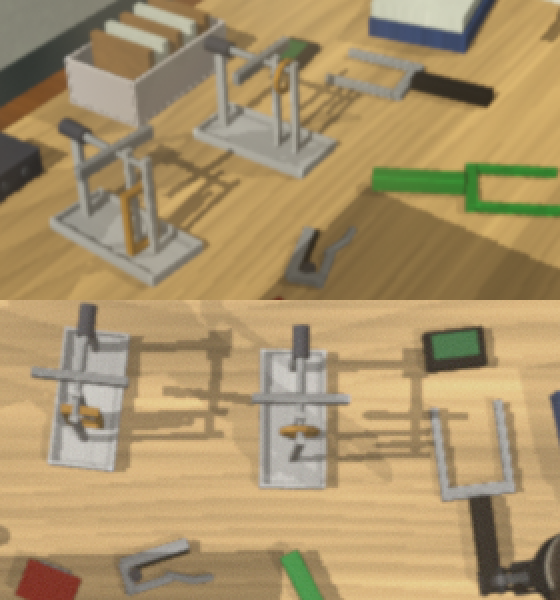

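The final picture shows the fork flat at its old spot (side panel 420,85), the lug standing in its tray (132,220), the crossbar home and the ring still hanging (283,75). The gripper is clear of everything.

```bash
python3 -c "
from station import robot
robot.sign_off()"
```

```text
the job is handed in; nothing more can be done
```

The lug is off its pin and standing in its tray, and I handed the job in at about 24.5 s on the robot's clock. I gripped the black-handled fork, straddled the lug's stand and pushed its crossbar back with both prongs. The force peaked at 8.8 N, which is close to the stop. I then let the crossbar spring home and laid the fork back at its original spot.

The last pictures show the crossbar home, the fork flat and well clear of the stands, the ring hanging, and the gripper open and touching nothing. I judged the end state by eye in the pictures and did not measure it to the millimetre.

- **Failed check:** my colour-mask check of the lug's drop caught another object and told me nothing. I confirmed the drop by eye in both camera views instead.
- **Camera disagreement:** the two views differed by about 3 mm or more on the crossbar and fork positions. I used the top view and shifted the fork 2 mm sideways before the push.

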